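Invert the rinse tumbler on the cup dryer and hold its key half-way down

TASK

Take the coral rinse tumbler lying on its drain rest, turn it upside down and lower it gently over the cup dryer's steel peg until its rim sits on the deck, and let go of it. Then press the dryer's orange spring key half-way down with the fingers (its pale lower band just out of sight, not bottomed), keep it there for at least two seconds, and finish while still holding it at half-way: do not let go of the key. Leave the lens case, nail clipper, hand mirror and ring bowl where they are.

Things in the scene. Friction and masses are not known exactly. Their poses are not given: they have to be found in the camera images.
- cup_center (a point): Centre (on the axis, half-way along) of the coral plastic tumbler: a straight round cup, 50 mm outside diameter, 45 mm inside, 90 mm long, one end open, the other closed by a 4 mm base with a white band around it; about 70 g. Its z axis points along the tumbler's axis from the base to the open mouth. At the start it lies on its side on the rest, its axis about 29 mm above the shelf, the mouth pointing roughly away from the robot (within about 30 degrees of +x).
- rest: Fixed low black rubber drain rest under the lying tumbler, 90 mm along its x axis (the way the tumbler lies), 36 mm wide, 8 mm high: two ribs that keep the tumbler from rolling. Origin at the centre of its underside, on the shelf.
- dock: Fixed white cup dryer: a flat housing 110 mm along its x, 250 mm along its y and 22 mm high (its top is the deck). Origin at the centre of its underside, on the shelf; z up. The peg stands at y = +65 mm, the key at y = -65 mm of this frame. It may stand on the left or the right of the shelf, turned by up to about 12 degrees.
- peg_foot (a point): Foot of the upright steel drying peg, on its axis at the height of the deck (22 mm above the shelf). The peg is 24 mm in diameter and rises 66 mm above the deck, with a tapered tip. A tumbler fully seated upside down on it has its rim on the deck and its centre 45 mm above this point.
- key_top (a point): Centre of the top face of the dryer's spring key (moves with the key): a block 40 mm along the dock's x and 46 mm along its y, which stands 18 mm above the deck (40 mm above the shelf) when released. Its upper 11 mm is orange, its lower 7 mm is a pale band that has just sunk out of sight at half-way.
- key (a joint): Travel of the key in m: 0 released, 0.007 half-way, 0.014 bottomed. It moves straight down; the spring pushes back with 3 N at the start, 5.8 N half-way and 8.6 N at the bottom, and returns it when let go.
- lens_case: Bystander: loose lavender lens case with two screw-top wells, 34 x 68 x 17 mm. Origin at the centre of its underside.
- clipper: Bystander: loose steel nail clipper lying flat, 62 mm long in x, 13 mm wide, about 15 mm high. Origin at the centre of its underside.
- mirror: Bystander: loose teal hand mirror lying flat, 10 mm thick: round head 110 mm across, centred at the origin (underside), handle reaching to y = 150 mm, 18 mm wide.
- ring_bowl: Bystander: loose white ceramic ring bowl, 80 mm across, 32 mm high. Origin at the centre of its underside.
- organiser: Fixed clear acrylic three-tier organiser, 150 mm in x, 180 mm in y, 167 mm high (contents to about 185 mm), on the far right of the shelf. Origin at the centre of its underside. Keep clear of it.
- cup: The same tumbler; this origin is the centre of its base's outer face, same axes.
There are look-alikes about, which are no part of the job. Of the things that look like the cup, the middle-sized one is meant.

How it is judged:
By the outcome, as a careful person would: the job done as asked, in the order asked, and still so for the second after the job is handed in, while the arm keeps its last pose, push and grip.
It also fails if it takes over 61 s, if anything falls off the work surface, if the arm or the gripper's body presses on something with over 40 N, if the wrist force passes 120 N, or if a joint passes its speed limit or range.

ROBOT

A 6-joint arm with a two-finger parallel gripper is mounted at the origin on the work surface. World frame = base frame: x ahead of the robot, y to its left, z up, the work surface at z = 0. Lengths are in m, angles in degrees, forces in N, time in s.
With the tool pointing down it reaches from about 0.4 to 0.825 m from the base axis. Payload 7 kg.
Tool frame: the origin (TCP) lies midway between the tips of the shut fingers; the grasp point (between the pads) lies 19 mm behind it; z points along the fingers, y is the line along which they close (so a half turn about z gives the same grasp; the last joint's range is limited). The gripper opens to 88 mm and grips with 3 to 60 N. Pads are 19 mm wide; open, the fingers measure 130 mm over their backs; the gripper's body (78 mm by 193 mm) begins 47 mm behind the grasp point.
Start: joints at [-49.784, 20.546, 0.682, 0, -70.136, -16.507], TCP at [0.271, -0.618, 0.227] pointing down, gripper open.
Joint ranges: [-176.03, 176.03], [-82.01, 121.73], [-58.28, 71.71], [-173.87, 95.51], [-174.79, -0.11], [-173.66, 173.66]. Speed limits (degrees/s): [136.94, 136.94, 172.46, 180, 180, 180].

INTERFACE

Orientations are given as [roll, pitch, yaw] about the fixed x, y, z axes, in that order (R = Rz(yaw) Ry(pitch) Rx(roll)).
In Python, from plant import r gives the robot as it stands. The module is installed in compiled form; this text tells all that it offers.
- The arm moves only by the tool play_rows, never from a script. Its argument "rows" is a list of rows, each an object with "slide": the shift along the tool's x, y, z as a fraction of full scale, a list of three; "delta_rot": the turn, a rotation vector about the tool's x, y, z as a fraction of full scale, a list of three; "fingers": the opening, from -1 (shut) to 1 (fully open). In form: [{"slide": [x, y, z], "delta_rot": [rx, ry, rz], "fingers": fingers}, ...]. A call has 1 to 8 rows; each row shifts and turns the commanded pose from where the row before left it, along the tool's axes as they then stand; what a row does not reach is not made up. Full scale, the value 1, is 0.15 m for a shift and 0.08 rad for a turn. A row lasts 1/8 s, in which the tool goes at most 62.5 mm and 10.7 degrees, less where a joint would pass 70% of its speed; a pose out of reach is approached as far as the arm can. A call with a number of a shift or a turn outside -1 to 1 is refused whole. A call with a gripper value outside its range is refused whole. The fingers move at their own pace and stop on an object; "squeeze" is the grip in N (left out, the last holds). Time passes only in rows, so rows that do not move let the fingers close. It gives the time, the measured TCP pose, the force, the opening and the grip force at its end, in the units of the state.
- r.get_state(): the state, without advancing time (a new reading comes with each control period).
- r.capture(name): name is "side" or "top"; returns a dict with "image" (420x560x3 uint8, blue, green, red), "fx", "fy", "cx", "cy" (pixels), "distortion" ([k1, k2, p1, p2, k3] as OpenCV has them; the pictures are not rectified), "R" (3x3) and "t" (3): a world point X has camera coordinates R X + t. Camera axes: x right, y down, z forward; pixel columns grow to the right and rows downward; lengths in m; the calibration is good to about 2 mm. A picture is of the moment at which its call begins. There is no depth.
- r.close_job(): hands the job in; it is judged then, once.
The state is a dict: "time_s": time; "joints": joint angles; "qd": joint speeds; "joint_torque": joint torques, N m; "tcp_pos": TCP position; "eef_rot": TCP orientation; "contact_force": force on the tool from outside, world axes, zero at the start; "moment": the same for the moment, N m; "gripper_width": finger opening in m; "gripper_force": force on a finger pad.
Only numpy, scipy, OpenCV 4.12 (cv2) and the standard library are available. Lean on these libraries where they do the work, as an engineer would, in place of code of your own. Each camera call takes 0.05 s, during which the arm holds its last target. There are 200 camera calls.

## Working session

There is one attempt and no reset: what is moved stays moved. The work goes in short steps, Python scripts to look and compute and a tool call to move; the robot and the scene stay as the last step left them, time stands still between calls to the robot, and variables do not carry over. Pictures are saved under pics/ and viewed, at most 10 in all, crops included, and the job is handed in when it is done.

Besides the shell and the picture viewer there is one more tool, called after "Request:" as name(argument=value, ...), one argument or row to a line, values as JSON. play_rows: Moves the arm, as the interface text tells. Shift numbers are shares of 0.15 m and turn numbers shares of 0.08 rad, none past 1 either way. Its arguments: {"type":"object","properties":{"rows":{"type":"array"},"squeeze":{"type":"number"}},"required":["rows"]}

```bash
mkdir -p pics; python3 - <<'E'
from plant import r
import cv2
for n in("top","side"):
    c=r.capture(n); cv2.imwrite(f"pics/{n}0.png",c["image"]); print(n,c["fx"],c["fy"],c["cx"],c["cy"],c["distortion"],c["R"],c["t"])
print(r.get_state())
E
```

```text
top 482.68894140357264 482.68894140357264 281.39283092441985 197.49072982071462 [-0.17162128  0.          0.          0.          0.        ] [[ 0.0234725  -0.99972071  0.0027451 ]
 [-0.99815813 -0.02358928 -0.05589184]
 [ 0.05594099 -0.00142812 -0.99843306]] [-0.01783907  0.61251302  1.40438729]
side 534.2932559708827 534.2932559708827 282.4906990892252 213.80890732808186 [-0.13848192  0.          0.          0.          0.        ] [[-0.99664385 -0.08165053  0.00585043]
 [-0.06523494  0.7490302  -0.65931644]
 [ 0.04945139 -0.65748533 -0.75184281]] [0.61223687 0.10185279 1.36891782]
{'time_s': 0.1, 'joints': array([-4.97841095e+01,  2.05869468e+01,  6.40619976e-01, -1.85353328e-02,
       -7.01364902e+01, -1.65073177e+01]), 'qd': array([-0.00911765, -0.08577309,  0.1886021 ,  0.09731749, -0.06392988,
       -0.04940242]), 'joint_torque': array([-1.74162797e-03, -5.84163845e+01,  2.93750507e+01,  7.01556623e+00,
        1.01876157e-02, -4.67222139e-05]), 'tcp_pos': array([ 0.27122052, -0.6176435 ,  0.22573034]), 'eef_rot': array([ 1.79915645e+02, -6.82637911e-03, -1.56297733e+02]), 'contact_force': array([ 0.74574208, -0.70857949, -0.10951324]), 'moment': array([-0.03242046, -0.02081217, -0.00363828]), 'gripper_force': 0.0, 'gripper_width': 0.0877275355342219}
```

View pics/top0.png

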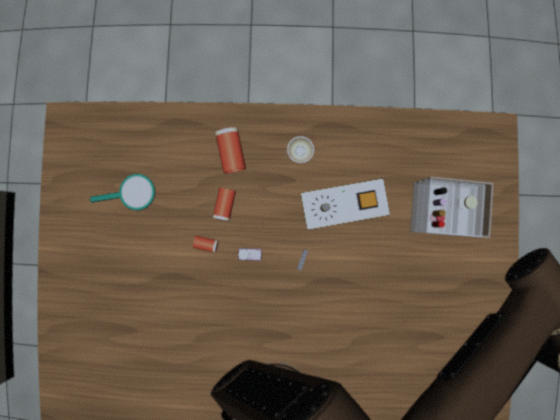

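View pics/side0.png

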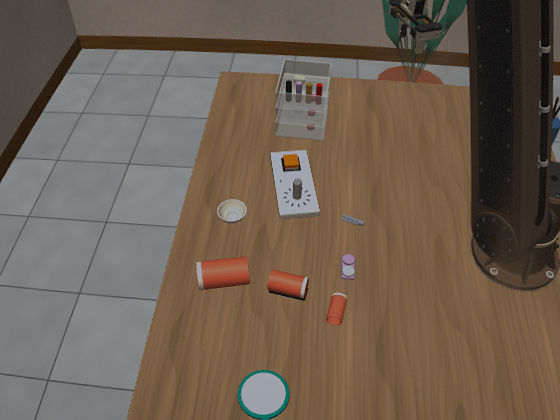

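The top view shows the middle cup at about (224,204), with its white base end at (221,218) and its mouth at (228,189). The dryer is at (345,204), with the peg at (325,208) and the orange key at (368,200). The side view agrees: cup (288,284), peg (297,188), key (291,161).

```bash
cat > h.py <<'E'
import numpy as np, cv2
from plant import r
def K(c): return np.array([[c["fx"],0,c["cx"]],[0,c["fy"],c["cy"]],[0,0,1.]])
def back(c,uv,z):
    p=cv2.undistortPoints(np.float64(uv).reshape(-1,1,2),K(c),np.array(c["distortion"]))[:,0]
    d=np.c_[p,np.ones(len(p))]@c["R"]; o=-np.array(c["R"]).T@np.array(c["t"])
    return o+d*((z-o[2])/d[:,2])[:,None]
def proj(c,X):
    return cv2.projectPoints(np.float64(X).reshape(-1,1,3),cv2.Rodrigues(np.array(c["R"]))[0],np.array(c["t"]),K(c),np.array(c["distortion"]))[0][:,0]
def blob(m,seed,rad=40):
    n,l,s,ce=cv2.connectedComponentsWithStats(m.astype(np.uint8)); 
    k=[i for i in range(1,n) if s[i,4]>25 and np.hypot(*(ce[i]-seed))<rad]
    k=max(k,key=lambda i:s[i,4]); return l==k,ce[k]
def hsv(c): return cv2.cvtColor(c["image"],cv2.COLOR_BGR2HSV).astype(int)
E
python3 - <<'E'
from h import *
np.set_printoptions(precision=4,suppress=True)
for n,cs,ks,ds in(("top",(224,204),(368,200),(345,204)),("side",(288,284),(291,161),(295,185))):
    c=r.capture(n); h=hsv(c); H,S,V=h[...,0],h[...,1],h[...,2]
    m,ce=blob(((H<9)|(H>174))&(S>130)&(V>80),cs,15)
    pts=np.argwhere(m)[:,::-1]
    w=back(c,pts,.029 if n=="top" else .029)[:,:2]
    box=cv2.minAreaRect(np.float32(w)); print(n,"cup",m.sum(),ce,box, cv2.boxPoints(box).tolist())
    m,ce=blob((H>9)&(H<22)&(S>200)&(V>150),ks,12)
    print("key",m.sum(),ce,back(c,ce,.04), cv2.minAreaRect(np.float32(back(c,np.argwhere(m)[:,::-1],.04)[:,:2])))
    m,ce=blob((S<60)&(V>140),ds,15)
    print("dock",m.sum(),cv2.minAreaRect(np.float32(back(c,np.argwhere(m)[:,::-1],.022)[:,:2])))
    x0,y0=(170,130) if n=="top" else (220,130)
    s=c["image"][y0:y0+190,x0:x0+240]; cv2.imwrite(f"pics/{n}c.png",cv2.resize(s,None,fx=3.1,fy=3.1,interpolation=cv2.INTER_CUBIC))
E
```

```text
top cup 198 [228.7929 202.9899] ((0.5924938321113586, 0.1498938947916031), (0.021612266078591347, 0.07929982244968414), 78.8405532836914) [[0.5515022277832031, 0.14696592092514038], [0.6293026208877563, 0.13161823153495789], [0.6334854364395142, 0.1528218686580658], [0.5556850433349609, 0.1681695580482483]]Traceback (most recent call last):
  File "<stdin>", line 9, in <module>
  File "h.py", line 13, in blob
    k=max(k,key=lambda i:s[i,4]); return l==k,ce[k]
ValueError: max() iterable argument is empty
```

```bash
python3 - <<'E'
from h import *
for n,ps,(x0,y0) in(("top",[(221,204),(224,204),(228,204),(368,200),(345,204),(270,230)],(180,140)),("side",[(288,275),(288,284),(288,291),(291,161),(285,180),(350,240)],(220,130))):
    c=r.capture(n); h=hsv(c); print(n,[h[v,u].tolist() for u,v in ps])
    s=c["image"][y0:y0+(110 if n=="top" else 180),x0:x0+(220 if n=="top" else 160)]; cv2.imwrite(f"pics/{n}c.png",cv2.resize(s,None,fx=3.3,fy=3.3,interpolation=cv2.INTER_CUBIC))
E
```

```text
top [[8, 131, 158], [9, 116, 160], [6, 165, 158], [19, 168, 161], [110, 27, 188], [15, 108, 113]]
side [[6, 176, 164], [7, 149, 166], [5, 187, 132], [17, 239, 164], [112, 22, 176], [15, 114, 128]]
```

View pics/topc.png

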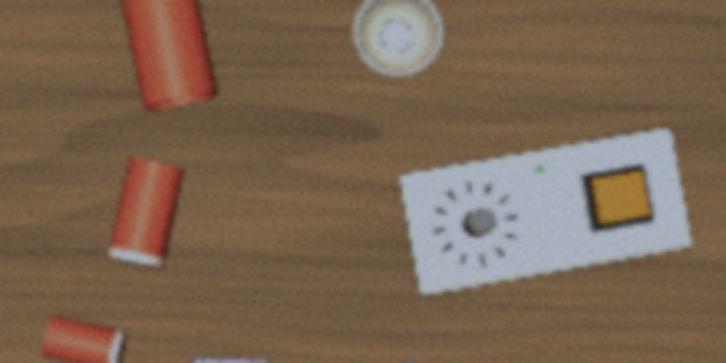

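View pics/sidec.png

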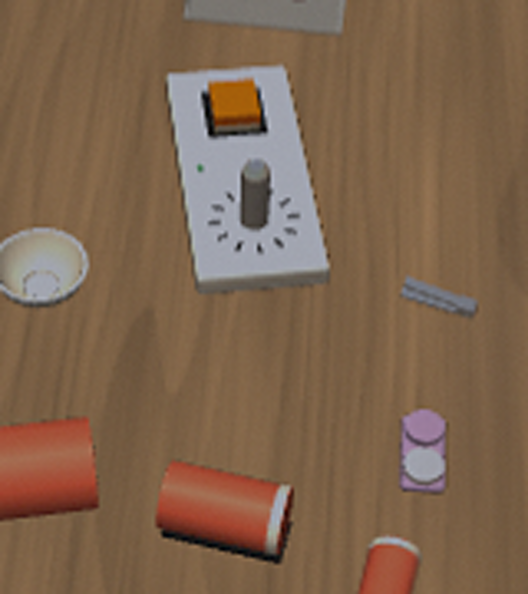

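The top crop shows the cup's outline, the base band and the dock corners clearly, roughly (301,194), (382,179), (389,214) and (308,229) in full-image pixels. In the side crop the key's pale band is visible below the orange.

```bash
python3 - <<'E'
from h import *
np.set_printoptions(precision=4,suppress=True)
from scipy.optimize import least_squares
C={}
cc=dict(top=[(400,177),(668,130),(691,243),(424,294)],side=[(168,74),(285,67),(328,270),(197,280)])
off=dict(top=(180,140),side=(220,130))
for n,cs,ks in(("top",(224,204),(368,200)),("side",(286,283),(291,160))):
    c=C[n]=r.capture(n); h=hsv(c); H,S,V=h[...,0],h[...,1],h[...,2]
    m,ce=blob((H<11)&(S>110)&(V>120)&(H+0*S<11),cs,12)
    b=cv2.minAreaRect(np.float32(back(c,np.argwhere(m)[:,::-1],.029)[:,:2])); print(n,"cup",m.sum(),ce,back(c,ce,.029),b)
    m,ce=blob((H>14)&(H<24)&(S>140)&(V>130),ks,8)
    print("key",m.sum(),ce,back(c,ce,.04))
    px=np.float64(cc[n])/3.3+off[n]
    q=back(c,px,.022); print("dock",q[:,:2].mean(0),np.linalg.norm(np.diff(q,axis=0),axis=1)); b=q[0]-q[1] if n=="top" else q[3]-q[0]; print("yaw",np.degrees(np.arctan2(b[1],b[0]))-90)
# manual cup corners top
px=np.float64([(134,158),(183,167),(159,266),(110,253)])/3.3+off["top"]
q=back(C["top"],px,.029);print(q[:,:2],q[:,:2].mean(0)); a=q[0]+q[1]-q[2]-q[3];print("axis yaw",np.degrees(np.arctan2(a[1],a[0])),np.linalg.norm(a)/2)
# side: cup corners
px=np.float64([(170,463),(158,530),(275,558),(292,487)])/3.3+off["side"]
q=back(C["side"],px,.029);print(q[:,:2].mean(0)); a=q[0]+q[1]-q[2]-q[3];print("axis yaw",np.degrees(np.arctan2(a[1],a[0])))
# peg
print("pegtip top",back(C["top"],np.float64((480,221))/3.3+off["top"],.086)," side ",back(C["side"],np.float64((256,167))/3.3+off["side"],.088), back(C["side"],np.float64((255,225))/3.3+off["side"],.022))
E
```

```text
top cup 398 [223.5804 201.6307] [[0.596  0.1654 0.029 ]] ((0.5956833362579346, 0.1655305027961731), (0.04495508223772049, 0.0824216902256012), 78.52278137207031)
key 190 [367.7789 199.2211] [[ 0.6124 -0.2552  0.04  ]]
dock [ 0.5981 -0.193 ] [0.2452 0.1035 0.2443]
yaw 11.318269891999506
side cup 613 [285.0995 281.4144] [[0.5954 0.157  0.029 ]] ((0.5953699350357056, 0.15682029724121094), (0.05317581444978714, 0.08445247262716293), 79.69935607910156)
key 139 [290.4964 159.6403] [[ 0.6123 -0.2558  0.04  ]]
dock [ 0.5978 -0.1895] [0.1061 0.2464 0.1068]
yaw 10.938060163770686
[[0.6361 0.1754]
 [0.6291 0.1315]
 [0.5409 0.1503]
 [0.5513 0.1942]] [0.5893 0.1628]
axis yaw -12.272158025996111 0.08855719127123603
[0.5885 0.1645]
axis yaw -9.724646205096278
pegtip top [[ 0.5852 -0.1275  0.086 ]]  side  [[ 0.585  -0.1249  0.088 ]] [[ 0.5839 -0.1229  0.022 ]]
```

Request:
play_rows(
  rows=[
    {"slide": [0, 0, -0.1], "delta_rot": [0, 0, -1], "fingers": 1},
    {"slide": [0, 0, -0.1], "delta_rot": [0, 0, -1], "fingers": 1},
    {"slide": [0, 0, -0.1], "delta_rot": [0, 0, -1], "fingers": 1},
    {"slide": [0, 0, -0.1], "delta_rot": [0, 0, -1], "fingers": 1},
    {"slide": [0, 0, -0.1], "delta_rot": [0, 0, -1], "fingers": 1},
    {"slide": [0, 0, 0], "delta_rot": [0, 0, -1], "fingers": 1},
    {"slide": [0, 0, 0], "delta_rot": [0, 0, -1], "fingers": 1},
    {"slide": [0, 0, 0], "delta_rot": [0, 0, -1], "fingers": 1},
  ],
  squeeze=20,
)

```text
time_s: 1.35
tcp_pos: [0.2714, -0.618, 0.3016]
eef_rot: [-180.0, 0.0, -119.5]
contact_force: [-0.0, -0.5, 0.5]
gripper_width: 0.0876
gripper_force: 0.0
```

Request:
play_rows(
  rows=[
    {"slide": [0, 0, 0], "delta_rot": [0, 0, -1], "fingers": 1},
    {"slide": [0, 0, 0], "delta_rot": [0, 0, -1], "fingers": 1},
    {"slide": [0, 0, 0], "delta_rot": [0, 0, -1], "fingers": 1},
    {"slide": [0, 0, 0], "delta_rot": [0, 0, -1], "fingers": 1},
    {"slide": [0, 0, 0], "delta_rot": [0, 0, -1], "fingers": 1},
    {"slide": [0, 0, 0], "delta_rot": [0, 0, -1], "fingers": 1},
    {"slide": [0, 0, 0], "delta_rot": [0, 0, -1], "fingers": 1},
    {"slide": [0, 0, 0], "delta_rot": [0, 0, -1], "fingers": 1},
  ],
)

```text
time_s: 2.35
tcp_pos: [0.2713, -0.6179, 0.3015]
eef_rot: [180.0, 0.0, -82.8]
contact_force: [1.4, 0.1, -0.4]
gripper_width: 0.0875
gripper_force: 0.0
```

Request:
play_rows(
  rows=[
    {"slide": [0, 0, 0], "delta_rot": [0, 0, -1], "fingers": 1},
    {"slide": [0, 0, 0], "delta_rot": [0, 0, -1], "fingers": 1},
    {"slide": [0, 0, 0], "delta_rot": [0, 0, -1], "fingers": 1},
    {"slide": [0, 0, 0], "delta_rot": [0, 0, -1], "fingers": 1},
    {"slide": [0, 0, 0], "delta_rot": [0, 0, -1], "fingers": 1},
    {"slide": [0, 0, 0], "delta_rot": [0, 0, -1], "fingers": 1},
    {"slide": [0, 0, 0], "delta_rot": [0, 0, -1], "fingers": 1},
    {"slide": [0, 0, 0], "delta_rot": [0, 0, -1], "fingers": 1},
  ],
)

```text
time_s: 3.35
tcp_pos: [0.2714, -0.618, 0.3015]
eef_rot: [-180.0, 0.0, -46.1]
contact_force: [-0.2, 0.0, -0.1]
gripper_width: 0.0877
gripper_force: 0.0
```

Request:
play_rows(
  rows=[
    {"slide": [0, 0, 0], "delta_rot": [0, 0, -1], "fingers": 1},
    {"slide": [0, 0, 0], "delta_rot": [0, 0, -1], "fingers": 1},
    {"slide": [0, 0, 0], "delta_rot": [0, 0, -1], "fingers": 1},
    {"slide": [0, 0, 0], "delta_rot": [0, 0, -1], "fingers": 1},
    {"slide": [0, 0, 0], "delta_rot": [0, 0, -1], "fingers": 1},
    {"slide": [0, 0, 0], "delta_rot": [0, 0, -1], "fingers": 1},
    {"slide": [0, 0, 0], "delta_rot": [0, 0, -1], "fingers": 1},
    {"slide": [0, 0, 0], "delta_rot": [0, 0, -0.4], "fingers": 1},
  ],
)

```text
time_s: 4.35
tcp_pos: [0.2714, -0.618, 0.3015]
eef_rot: [-180.0, 0.0, -12.3]
contact_force: [-0.7, -0.4, 0.3]
gripper_width: 0.0875
gripper_force: 0.0
```

```bash
cat >> h.py <<'E'
from scipy.spatial.transform import Rotation as Ro
np.set_printoptions(precision=3,suppress=True)
CUP=np.array([.590,.164,.029]); PEG=np.array([.5852,-.1265,.022]); KEY=np.array([.6115,-.2555,.040])
def pose():
    s=r.get_state(); return np.array(s["tcp_pos"]),Ro.from_euler("xyz",s["eef_rot"],degrees=True)
def ask(p,R,first="slide"):
    p0,R0=pose(); B=R0 if first=="slide" else R
    print("slide units",B.inv().apply(p-p0)/.15,"rot units",(R0.inv()*R).as_rotvec()/.08,"(",first,"first)")
m=np.array([np.cos(np.radians(-12)),np.sin(np.radians(-12)),0])
down=Ro.from_euler("xyz",[180,0,-12],degrees=True)
RG=down*Ro.from_rotvec([0,np.radians(35),0])
PG=CUP-.020*m+.019*RG.apply([0,0,1])
E
python3 - <<'E'
from h import *
ask(PG-.12*RG.apply([0,0,1]),RG); print(RG.apply([0,0,1]),PG, r.get_state()["joints"])
E
```

```text
slide units [ 0.445 -5.543  1.266] rot units [ 0.019  7.636 -0.065] ( slide first)
[ 0.561 -0.119 -0.819] [0.581 0.166 0.013] [-49.784  18.634   7.53   -0.003 -78.9   127.48 ]
```

Request:
play_rows(
  rows=[
    {"slide": [0.028, -0.346, 0.02], "delta_rot": [0, 0, 0], "fingers": 1},
    {"slide": [0.028, -0.346, 0.02], "delta_rot": [0, 0, 0], "fingers": 1},
    {"slide": [0.028, -0.346, 0.02], "delta_rot": [0, 0, 0], "fingers": 1},
    {"slide": [0.028, -0.346, 0.02], "delta_rot": [0, 0, 0], "fingers": 1},
    {"slide": [0.028, -0.346, 0.02], "delta_rot": [0, 0, 0], "fingers": 1},
    {"slide": [0.028, -0.346, 0.02], "delta_rot": [0, 0, 0], "fingers": 1},
    {"slide": [0.028, -0.346, 0.02], "delta_rot": [0, 0, 0], "fingers": 1},
    {"slide": [0.028, -0.346, 0.02], "delta_rot": [0, 0, 0], "fingers": 1},
  ],
)

```text
time_s: 5.35
tcp_pos: [0.3933, -0.2181, 0.2778]
eef_rot: [-180.0, -0.1, -12.4]
contact_force: [1.3, 0.4, -0.1]
gripper_width: 0.0872
gripper_force: 0.0
```

Request:
play_rows(
  rows=[
    {"slide": [0.028, -0.346, 0.1], "delta_rot": [0, 0, 0], "fingers": 1},
    {"slide": [0.028, -0.346, 0.1], "delta_rot": [0, 0, 0], "fingers": 1},
    {"slide": [0.028, -0.346, 0.1], "delta_rot": [0, 0, 0], "fingers": 1},
    {"slide": [0.028, -0.346, 0.1], "delta_rot": [0, 0, 0], "fingers": 1},
    {"slide": [0.028, -0.346, 0.1], "delta_rot": [0, 0, 0], "fingers": 1},
    {"slide": [0.028, -0.346, 0.1], "delta_rot": [0, 0, 0], "fingers": 1},
    {"slide": [0.028, -0.346, 0.1], "delta_rot": [0, 0, 0], "fingers": 1},
    {"slide": [0.028, -0.346, 0.1], "delta_rot": [0, 0, 0], "fingers": 1},
  ],
)

```text
time_s: 6.35
tcp_pos: [0.5152, 0.1806, 0.1574]
eef_rot: [-180.0, -0.0, -12.4]
contact_force: [0.9, -0.5, 0.7]
gripper_width: 0.0879
gripper_force: 0.0
```

Request:
play_rows(
  rows=[
    {"slide": [0, 0, 0], "delta_rot": [0, 0.95, 0], "fingers": 1},
    {"slide": [0, 0, 0], "delta_rot": [0, 0.95, 0], "fingers": 1},
    {"slide": [0, 0, 0], "delta_rot": [0, 0.95, 0], "fingers": 1},
    {"slide": [0, 0, 0], "delta_rot": [0, 0.95, 0], "fingers": 1},
    {"slide": [0, 0, 0], "delta_rot": [0, 0.95, 0], "fingers": 1},
    {"slide": [0, 0, 0], "delta_rot": [0, 0.95, 0], "fingers": 1},
    {"slide": [0, 0, 0], "delta_rot": [0, 0.95, 0], "fingers": 1},
    {"slide": [0, 0, 0], "delta_rot": [0, 0.95, 0], "fingers": 1},
  ],
)

```text
time_s: 7.35
tcp_pos: [0.5282, 0.1915, 0.1789]
eef_rot: [179.1, -33.5, -12.5]
contact_force: [0.2, -1.8, -0.7]
gripper_width: 0.0875
gripper_force: 0.0
```

```bash
python3 - <<'E'
from h import *
ask(PG,RG,"rot"); print(r.get_state()["joints"])
c=r.capture("side"); cv2.imwrite("pics/s1.png",cv2.resize(c["image"][150:400,180:460],None,fx=2.3,fy=2.3))
E
```

```text
slide units [-0.321  0.094  1.122] rot units [ 0.249  0.332 -0.086] ( rot first)
[ 47.101   0.827 -58.17   67.379 -31.579 -29.19 ]
```

View pics/s1.png

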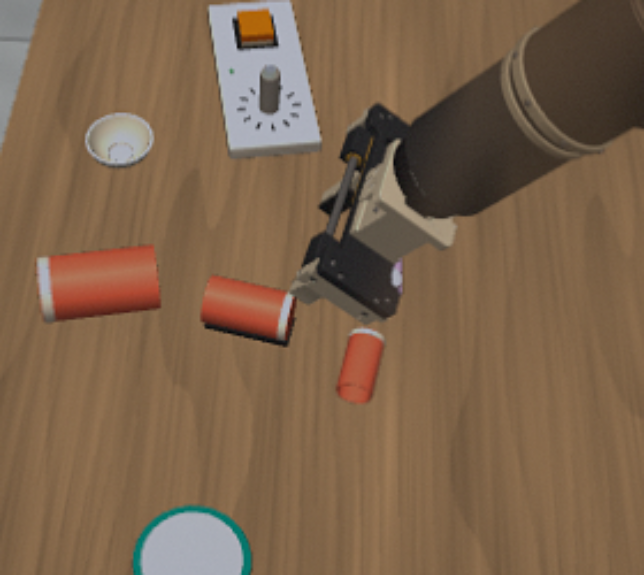

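The side view shows the gripper tilted short of the cup, with a finger at crop (300,290) beside the base band at (285,318). Joint 3 has hit its lower limit. I'll fit the kinematics so I can plan poses that are in range.

```bash
cat > kin.py <<'E'
from h import *
from scipy.optimize import least_squares
LO=np.array([-176.03,-82.01,-58.28,-173.87,-174.79,-173.66]);HI=np.array([176.03,121.73,71.71,95.51,-.11,173.66])
rx=lambda a:Ro.from_euler("x",a,degrees=True); ry=lambda a:Ro.from_euler("y",a,degrees=True); rz=lambda a:Ro.from_euler("z",a,degrees=True)
R0T=Ro.from_matrix(np.array([[0,0,1],[0,1,0],[-1,0,0]]).astype(float))
def fk(q,P,s4=-1):
    a1,d1,L2,L3,a3,d6=P
    A=rz(q[0])*ry(q[1]); B=A*ry(-q[2]); C=B*rx(s4*q[3])*ry(-q[4])*rx(-q[5])
    p=rz(q[0]).apply([a1,0,d1])+A.apply([0,0,L2])+B.apply([L3,0,a3])+C.apply([d6,0,0])
    return p,C
D=[([-49.784,20.546,.682,0,-70.136,-16.507],[.271,-.618,.227],[180,0,-156.3]),
([-49.784,18.634,7.53,-.003,-78.9,127.48],[.2714,-.618,.3015],[180,0,-12.3]),
([47.101,.827,-58.17,67.379,-31.579,-29.19],[.5282,.1915,.1789],[179.1,-33.5,-12.5])]
def fit():
    P0=np.array([.05,.35,.44,.43,.04,.25])
    f=lambda P:np.r_[np.concatenate([(fk(q,P)[0]-p)/.0003 for q,p,_ in D]),(P-P0)/.05]
    return least_squares(f,P0).x
def offs():
    return [(fk(q,[0]*6)[1].inv()*Ro.from_euler("xyz",e,degrees=True)) for q,_,e in D]
def ik(p,R,P,T,seeds):
    best=None
    for s in seeds:
        def f(q):
            a,C=fk(q,P); return np.r_[(a-p)*100,((C*T).inv()*R).as_rotvec()*20]
        o=least_squares(f,np.clip(s,LO+.5,HI-.5),bounds=(LO,HI))
        if best is None or o.cost<best.cost: best=o
        if o.cost<1e-4: break
    return best.x,best.cost
E
python3 - <<'E'
from kin import *
P=fit(); print(P); T=offs()
for (q,p,_),t in zip(D,T): print(fk(q,P)[0]-p, t.as_matrix().round(2).tolist())
E
```

```text
[ 0.176  0.486  0.429  0.341 -0.001  0.533]
[0.147 0.124 0.011] [[0.0, -0.0, 1.0], [-1.0, 0.0, 0.0], [-0.0, -1.0, -0.0]]
[ 0.147  0.123 -0.009] [[-0.0, -0.0, 1.0], [-1.0, -0.0, -0.0], [0.0, -1.0, -0.0]]
[ 0.    -0.001 -0.002] [[-0.0, -0.0, 1.0], [-1.0, 0.0, -0.0], [-0.0, -1.0, -0.0]]
```

```bash
sed -i 's/a1,d1,L2,L3,a3,d6=P/a1,d1,L2,L3,a3,d6,b=P/; s/apply(\[a1,0,d1\])/apply([a1,b,d1])/; s/,.04,.25\])/,.04,.25,-.19])/; s/\[0\]\*6/[0]*7/' kin.py
python3 - <<'E'
from kin import *
P=fit(); print(P); T=offs()
for (q,p,_),t in zip(D,T): print(fk(q,P)[0]-p)
E
```

```text
[ 0.345  0.216  0.268  0.222 -0.003  0.14  -0.191]
[0.001 0.001 0.021]
[ 0.001 -0.    -0.018]
[ 0.001 -0.002 -0.004]
```

```bash
python3 - <<'E'
s=open('kin.py').read()
s=s.replace("d6,b=P","d6,b,b2,g=P").replace("+C.apply([d6,0,0])","+(B*rx(s4*q[3])).apply([0,b2,0])+(B*rx(s4*q[3])*ry(-q[4])).apply([0,0,g])+C.apply([d6,0,0])").replace(".25,-.19]",".25,-.1,-.1,0]").replace("[0]*7","[0]*9")
open('kin.py','w').write(s)
from kin import *
P=fit(); print(P); T=offs()
for (q,p,_),t in zip(D,T): print(fk(q,P)[0]-p)
E
```

```text
[ 0.009  0.204  0.59   0.46  -0.002  0.371 -0.004 -0.188 -0.002]
[0. 0. 0.]
[-0. -0. -0.]
[ 0.  0. -0.]
```

```bash
python3 - <<'E'
s=open('kin.py').read()
s=s.replace("P0=np.array([.05,.35,.44,.43,.04,.25,-.1,-.1,0])","P0=np.array([0,.2,.5,.45,0,.3,0,-.19,0]);W=np.array([.003,.3,.3,.3,.003,.3,.003,.3,.003])").replace("(P-P0)/.05","(P-P0)/W")
open('kin.py','w').write(s)
from kin import *
P=fit(); print(P); T=offs()[0]
for (q,p,_) in D: print(fk(q,P)[0]-p)
rng=np.random.default_rng(0)
q3=np.array(D[2][0])
seeds=[q3,[16,20,-20,0,-60,62],[30,20,-20,30,-60,0],[-30,20,-20,-60,-60,90]]+[rng.uniform(LO,HI) for _ in range(8)]
ax=np.array([np.cos(np.radians(-12)),np.sin(np.radians(-12)),0])
for tilt in(0,15,25,35,45):
    R=down*Ro.from_rotvec([0,np.radians(tilt),0]); a=R.apply([0,0,1]); p=CUP-.02*m+.019*a
    for bk in(0,.08):
        q,c=ik(p-bk*a,R,P,T,seeds); print("grasp",tilt,bk,q.round(1),round(c,5))
    for azd in(30,-12,-50):
        # place: tool x down, cup z=-z; a tilted 90-? below horizontal: 'tilt' below horiz
        t=np.radians(tilt); h=np.array([np.cos(np.radians(azd)),np.sin(np.radians(azd)),0]); Z=h*np.cos(t)-np.array([0,0,np.sin(t)])
        X=-np.array([0,0,np.cos(t)])-h*np.sin(t); R2=Ro.from_matrix(np.c_[X,np.cross(Z,X),Z])
        g=PEG+[0,0,.065]+.019*Z
        for up in(0,.08):
            q,c=ik(g+[0,0,up],R2,P,T,seeds); print("  place",tilt,azd,up,q.round(1),round(c,5))
E
```

```text
[ 0.001  0.203  0.598  0.463 -0.001  0.378 -0.001 -0.191  0.001]
[ 0.  0. -0.]
[-0. -0.  0.]
[-0.  0.  0.]
grasp 0 0 [ 35.3  25.9 -23.7   0.  -40.4  42.8] 0.0
grasp 0 0.08 [ 35.3  20.1 -19.7   0.  -50.3  42.8] 0.0
  place 0 30 0 [-51.7  50.3 -23.3 -98.  -87.7  73.7] 0.0
  place 0 30 0.08 [-51.5  39.1 -25.  -97.6 -86.3  64.3] 0.0
  place 0 -12 0 [ -48.4   72.1  -53.8 -137.7 -118.1  113.2] 0.0
  place 0 -12 0.08 [ -49.8   56.1  -58.3 -139.2 -109.1  105.6] 0.00659
  place 0 -50 0 [ 23.7  53.8 -58.3  92.5 -95.1  67.5] 12.52415
  place 0 -50 0.08 [ 24.6  42.2 -58.3  90.6 -91.6  79.3] 16.50247
grasp 15 0 [ 34.8  20.2 -50.6  51.4 -14.   -6.3] 0.0
grasp 15 0.08 [ 42.8  12.8 -42.5  26.4 -28.4  12.5] 0.0
  place 15 30 0 [-47.9  37.3 -24.6 -93.4 -71.1  60.8] 0.0
  place 15 30 0.08 [-46.6  26.3 -24.1 -90.5 -70.   48.7] 0.0
  place 15 -12 0 [ -50.2   51.   -58.3 -142.7  -90.3  101.8] 0.02927
  place 15 -12 0.08 [ -48.9   27.8  -57.2 -142.2  -71.    86.8] 0.0
  place 15 -50 0 [ 21.6  39.7 -58.3  95.5 -75.9  85.6] 15.78151
  place 15 -50 0.08 [ 21.3  27.9 -58.3  93.5 -71.9  98. ] 14.7592
grasp 25 0
[... 804 characters left out ...]
place 35 -12 0.08 [ -19.7    3.9  -32.7 -102.4   -6.5   17. ] 0.0
  place 35 -50 0 [ 13.9  23.6 -58.3  95.5 -50.2 108.8] 9.41743
  place 35 -50 0.08 [ 12.4  14.  -58.3  94.3 -47.3 117.9] 4.62957
grasp 45 0 [  -5.2   24.1  -55.8 -173.9  -33.8  -99.9] 4.37985
grasp 45 0.08 [  -3.7   10.9  -58.3 -173.9  -22.4 -101.6] 4.48746
  place 45 30 0 [-23.8  18.5 -21.3 -64.2 -39.3  12. ] 0.0
  place 45 30 0.08 [-20.3  10.5 -19.9 -55.  -41.6  -2.7] 0.0
  place 45 -12 0 [-12.1  12.4 -30.8 -90.2  -0.1   0.3] 0.21595
  place 45 -12 0.08 [-11.9   4.7 -31.9 -89.4  -0.1  -0.7] 4.77741
  place 45 -50 0 [  8.3  18.3 -58.3  95.5 -38.4 118. ] 4.31979
  place 45 -50 0.08 [  8.    9.8 -58.3  92.6 -36.9 125.8] 0.83703
```

```bash
cat >> kin.py <<'E'
P=fit(); T=offs()[0]
def track(q,wps):
    """wps: list of (pos,R,n,alt); returns joints path, worst residual, worst step ratio"""
    path=[q];wc=0;wr=0;marg=99
    p,C=fk(q,P);R=C*T
    for (p1,R1,n,alt) in wps:
        w=(R.inv()*R1).as_rotvec()
        if alt: w=w-2*np.pi*w/np.linalg.norm(w)
        for i in range(1,n+1):
            q2,c=ik(p+(p1-p)*i/n,R*Ro.from_rotvec(w*i/n),P,T,[path[-1]])
            wc=max(wc,c); wr=max(wr,(abs(q2-path[-1])/np.array([137,137,172,180,180,180])*8/.7).max()); marg=min(marg,(q2-LO).min(),(HI-q2).min()); path.append(q2)
        p,R=p1,R1
    return path,wc,wr,marg
def placeR(tilt,azd):
    t=np.radians(tilt); h=np.array([np.cos(np.radians(azd)),np.sin(np.radians(azd)),0]); Z=h*np.cos(t)-np.array([0,0,np.sin(t)])
    X=-np.array([0,0,np.cos(t)])-h*np.sin(t); return Ro.from_matrix(np.c_[X,np.cross(Z,X),Z])
def grasp(tilt,off=.026):
    R=down*Ro.from_rotvec([0,np.radians(tilt),0]); return CUP-off*m+.019*R.apply([0,0,1]),R
E
cat > sim.py <<'E'
from kin import *
q=np.array(r.get_state()["joints"])
for tilt in(0,8,15):
    p,R=grasp(tilt);a=R.apply([0,0,1])
    pa,wc,wr,mg=track(q,[(p-.12*a,R,8,0),(p,R,6,0),(p+[0,0,.22],R,6,0)]); print("tilt",tilt,wc.round(4),wr.round(2),mg.round(1),pa[14].round(1))
    if wc>.01: continue
    for az in(30,10):
        R2=placeR(tilt,az); g=PEG+[0,0,.071]+.019*R2.apply([0,0,1])
        for alt in(0,1):
            pb,wc,wr,mg=track(pa[-1],[(np.array([.55,0,.33]),R2,42,alt),(g+[0,0,.09],R2,8,0),(g,R2,8,0)])
            print("   az",az,alt,wc.round(4),wr.round(2),mg.round(1),pb[-1].round(1), ((R.inv()*R2).as_rotvec()/.08).round(2))
E
time python3 sim.py
```

```text
tilt 0 0.0 0.74 3.9 [ 35.7  25.5 -24.4  -0.  -40.1  42.3]
   az 30 0 0.0 0.33 22.3 [-51.7  49.4 -23.5 -97.9 -87.6  73.1] [22.43 -8.61 22.43]
   az 30 1 340.1765 1.72 0.0 [ -8.9   3.7 -57.   95.5  -0.1 173.7] [22.43 -8.61 22.43]
   az 10 0 0.0 0.51 7.9 [ -54.8   55.3  -38.6 -115.2  -91.7   93.5] [25.14 -4.89 25.14]
   az 10 1 274.4385 1.31 0.0 [-11.1   4.  -56.6  95.5  -0.1 173.7] [25.14 -4.89 25.14]
tilt 8 0.0 0.54 2.7 [ 39.2  22.6 -35.6  13.6 -27.4  26.9]
   az 30 0 0.0 0.33 25.6 [-50.2  42.5 -24.4 -95.8 -78.8  66.8] [19.09 -8.61 25.33]
   az 30 1 288.5703 1.94 0.0 [ -8.8   4.8 -56.8  95.5  -0.1 173.7] [19.09 -8.61 25.33]
   az 10 0 0.0 0.44 13.5 [ -54.2   46.2  -40.  -115.3  -80.4   86.5] [21.4  -4.89 28.39]
   az 10 1 221.2989 1.17 0.0 [-11.1   5.1 -56.4  95.5  -0.1 173.7] [21.4  -4.89 28.39]
tilt 15 0.0 1.21 1.6 [ 34.8  19.8 -51.4  52.9 -13.7  -7.9]
   az 30 0 0.0 0.31 28.8 [-47.8  36.4 -24.6 -93.2 -71.   59.9] [15.86 -8.61 27.47]
   az 30 1 248.6894 2.23 0.0 [ -8.7   5.7 -56.8  95.5  -0.1 173.7] [15.86 -8.61 27.47]
   az 10 0 0.0 0.5 18.4 [ -52.1   37.6  -39.7 -114.3  -69.4   78.1] [17.78 -4.89 30.79]
   az 10 1 180.1909 1.12 0.0 [-11.    6.  -56.4  95.5  -0.1 173.7] [17.78 -4.89 30.79]
real	0m28.576s
user	0m28.419s
sys	0m0.281s
```

```bash
python3 - <<'E'
from kin import *
p,R=grasp(8); a=R.apply([0,0,1]); print(p); ask(p-.10*a,R); ask(p-.1*a,R,"rot")
E
```

```text
[0.567 0.169 0.01 ]
slide units [-0.1    0.091  0.498] rot units [ 0.231 -5.593 -0.129] ( slide first)
slide units [0.124 0.101 0.491] rot units [ 0.231 -5.593 -0.129] ( rot first)
```

Request:
play_rows(
  rows=[
    {"slide": [0, 0, 0], "delta_rot": [0.04, -0.93, -0.02], "fingers": 1},
    {"slide": [0, 0, 0], "delta_rot": [0.04, -0.93, -0.02], "fingers": 1},
    {"slide": [0, 0, 0], "delta_rot": [0.04, -0.93, -0.02], "fingers": 1},
    {"slide": [0, 0, 0], "delta_rot": [0.04, -0.93, -0.02], "fingers": 1},
    {"slide": [0, 0, 0], "delta_rot": [0.04, -0.93, -0.02], "fingers": 1},
    {"slide": [0, 0, 0], "delta_rot": [0.04, -0.94, -0.02], "fingers": 1},
    {"slide": [0.06, 0.05, 0.24], "delta_rot": [0, 0, 0], "fingers": 1},
    {"slide": [0.06, 0.05, 0.24], "delta_rot": [0, 0, 0], "fingers": 1},
  ],
)

```text
time_s: 8.4
tcp_pos: [0.5513, 0.1704, 0.1074]
eef_rot: [-179.9, -7.6, -12.1]
contact_force: [-0.4, 0.1, -0.5]
gripper_width: 0.0877
gripper_force: 0.0
```

```bash
python3 - <<'E'
from kin import *
p,R=grasp(8); ask(p,R); s=r.get_state(); print(s["joints"],fk(s["joints"],P)[0]-s["tcp_pos"])
E
```

```text
slide units [ 0.019 -0.011  0.656] rot units [-0.015  0.079 -0.019] ( slide first)
[ 40.557  13.903 -30.172   9.084 -41.568  30.786] [0.    0.    0.001]
```

Request:
play_rows(
  rows=[
    {"slide": [0.01, -0.006, 0.2], "delta_rot": [0, 0.08, 0], "fingers": 1},
    {"slide": [0.01, -0.005, 0.2], "delta_rot": [0, 0, 0], "fingers": 1},
    {"slide": [0, 0, 0.15], "delta_rot": [0, 0, 0], "fingers": 1},
    {"slide": [0, 0, 0.1], "delta_rot": [0, 0, 0], "fingers": 1},
    {"slide": [0, 0, 0], "delta_rot": [0, 0, 0], "fingers": 0.3},
  ],
)

```text
time_s: 9.02
tcp_pos: [0.5665, 0.1675, 0.0108]
eef_rot: [179.9, -7.9, -12.1]
contact_force: [0.2, -0.0, 0.8]
gripper_width: 0.0818
gripper_force: 0.0
```

```bash
python3 - <<'E'
from kin import *
p,R=grasp(8); ask(p,R)
a=r.capture("top")["image"][130:290,160:320]; b=r.capture("side")["image"][200:360,220:380]
cv2.imwrite("pics/g.png",cv2.resize(np.hstack([a,b]),None,fx=2.5,fy=2.5,interpolation=cv2.INTER_CUBIC))
E
```

```text
slide units [ 0.002 -0.009  0.005] rot units [ 0.033  0.018 -0.012] ( slide first)
```

View pics/g.png

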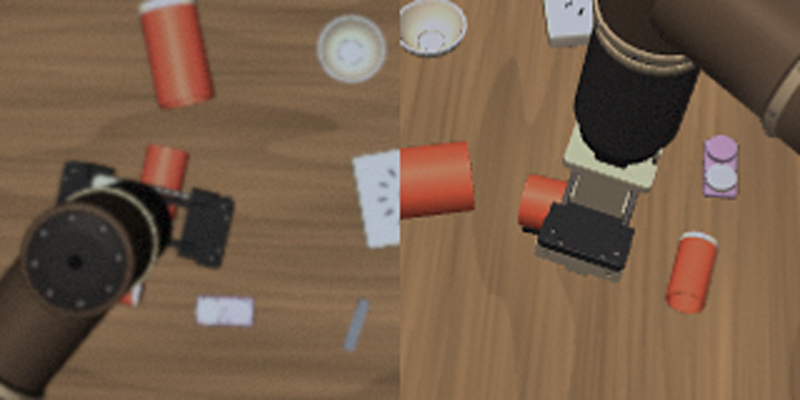

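The gripper straddles the cup (cup mouth at crop (165,160) between the finger blocks), and the bystanders haven't been touched. Next I close and lift a little.

Request:
play_rows(
  rows=[
    {"slide": [0, 0, 0], "delta_rot": [0, 0, 0], "fingers": 0},
    {"slide": [0, 0, 0], "delta_rot": [0, 0, 0], "fingers": -0.2},
    {"slide": [0, 0, 0], "delta_rot": [0, 0, 0], "fingers": -0.5},
    {"slide": [0, 0, 0], "delta_rot": [0, 0, 0], "fingers": -1},
    {"slide": [0, 0, 0], "delta_rot": [0, 0, 0], "fingers": -1},
    {"slide": [0, 0, 0], "delta_rot": [0, 0, 0], "fingers": -1},
  ],
  squeeze=20,
)

```text
time_s: 9.88
tcp_pos: [0.5661, 0.1657, 0.0124]
eef_rot: [179.7, -7.9, -12.1]
contact_force: [-1.7, -8.9, 7.7]
gripper_width: 0.0505
gripper_force: 20.0
```

Request:
play_rows(
  rows=[
    {"slide": [0.01, 0, -0.07], "delta_rot": [0, 0, 0], "fingers": -1},
    {"slide": [0.02, 0, -0.15], "delta_rot": [0, 0, 0], "fingers": -1},
    {"slide": [0.03, 0, -0.2], "delta_rot": [0, 0, 0], "fingers": -1},
    {"slide": [0.03, 0, -0.2], "delta_rot": [0, 0, 0], "fingers": -1},
    {"slide": [0.03, 0, -0.2], "delta_rot": [0, 0, 0], "fingers": -1},
    {"slide": [0.03, 0, -0.2], "delta_rot": [0, 0, 0], "fingers": -1},
    {"slide": [0.03, 0, -0.2], "delta_rot": [0, 0, 0], "fingers": -1},
    {"slide": [0.03, 0, -0.2], "delta_rot": [0, 0, 0], "fingers": -1},
  ],
)

```text
time_s: 10.88
tcp_pos: [0.5685, 0.1684, 0.2291]
eef_rot: [-180.0, -8.0, -12.0]
contact_force: [0.4, 0.3, -0.2]
gripper_width: 0.0501
gripper_force: 20.0
```

```bash
python3 - <<'E'
from kin import *
s=r.get_state(); q=s["joints"]; p0,R0=pose(); print(p0,q)
R2=placeR(8,30); g=PEG+[0,0,.071]+.019*R2.apply([0,0,1])
for h in(p0,np.array([.55,0,.3]),g+[0,0,.15]):
    pb,wc,wr,mg=track(q,[(h,R0,7,0),(h,R2,26,0),(g+[0,0,.09],R2,8,0),(g,R2,8,0)]); print(h,wc,wr,mg,pb[-1])
ask(g+[0,0,.15],R2)
c=r.capture("side"); cv2.imwrite("pics/l.png",cv2.resize(c["image"][80:330,200:480],None,fx=2.2,fy=2.2))
E
```

```text
[0.569 0.168 0.229] [ 39.478   8.548 -18.696   7.398 -57.931  34.833]
[0.569 0.168 0.229] 6.595155352512537e-21 0.3419103102728107 11.23031211193424 [-50.234  42.453 -24.449 -95.845 -78.819  66.799]
[0.55 0.   0.3 ] 2.031401417787263e-24 0.2854107084714024 23.882380602407764 [-50.234  42.453 -24.449 -95.845 -78.819  66.799]
[ 0.601 -0.117  0.24 ] 3.9996319321888984e-21 0.37813240609422144 33.37054544523039 [-50.234  42.453 -24.449 -95.845 -78.819  66.799]
slide units [0.616 1.816 0.011] rot units [19.075 -8.61  25.334] ( slide first)
```

View pics/l.png

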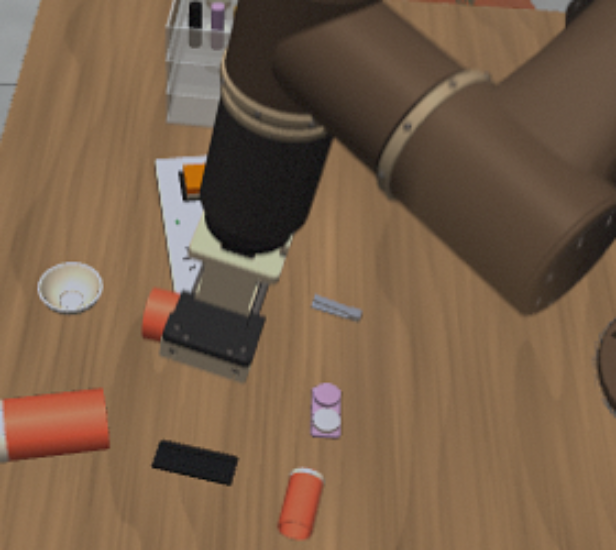

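The cup is held and lifted, its mouth visible at crop (160,315), and the rest is empty at (195,462). Now I move to open space and turn it over.

Request:
play_rows(
  rows=[
    {"slide": [0.045, 0.28, -0.113], "delta_rot": [0, 0, 0], "fingers": -1},
    {"slide": [0.045, 0.28, -0.113], "delta_rot": [0, 0, 0], "fingers": -1},
    {"slide": [0.045, 0.28, -0.113], "delta_rot": [0, 0, 0], "fingers": -1},
    {"slide": [0.045, 0.28, -0.113], "delta_rot": [0, 0, 0], "fingers": -1},
    {"slide": [0, 0, 0], "delta_rot": [0.734, -0.331, 0.974], "fingers": -1},
    {"slide": [0, 0, 0], "delta_rot": [0.734, -0.331, 0.974], "fingers": -1},
    {"slide": [0, 0, 0], "delta_rot": [0.734, -0.331, 0.974], "fingers": -1},
    {"slide": [0, 0, 0], "delta_rot": [0.734, -0.331, 0.974], "fingers": -1},
  ],
)

```text
time_s: 11.92
tcp_pos: [0.5507, 0.0007, 0.2991]
eef_rot: [-165.2, 0.4, -29.1]
contact_force: [0.3, -0.0, -0.8]
gripper_width: 0.05
gripper_force: 20.0
```

Request:
play_rows(
  rows=[
    {"slide": [0, 0, 0], "delta_rot": [0.734, -0.331, 0.974], "fingers": -1},
    {"slide": [0, 0, 0], "delta_rot": [0.734, -0.331, 0.974], "fingers": -1},
    {"slide": [0, 0, 0], "delta_rot": [0.734, -0.331, 0.974], "fingers": -1},
    {"slide": [0, 0, 0], "delta_rot": [0.734, -0.331, 0.974], "fingers": -1},
    {"slide": [0, 0, 0], "delta_rot": [0.734, -0.331, 0.974], "fingers": -1},
    {"slide": [0, 0, 0], "delta_rot": [0.734, -0.331, 0.974], "fingers": -1},
    {"slide": [0, 0, 0], "delta_rot": [0.734, -0.331, 0.974], "fingers": -1},
    {"slide": [0, 0, 0], "delta_rot": [0.734, -0.331, 0.974], "fingers": -1},
  ],
)

```text
time_s: 12.92
tcp_pos: [0.5508, 0.0004, 0.2991]
eef_rot: [-144.0, 26.9, -56.4]
contact_force: [-0.4, -0.5, -1.0]
gripper_width: 0.0502
gripper_force: 20.0
```

Request:
play_rows(
  rows=[
    {"slide": [0, 0, 0], "delta_rot": [0.734, -0.331, 0.974], "fingers": -1},
    {"slide": [0, 0, 0], "delta_rot": [0.734, -0.331, 0.974], "fingers": -1},
    {"slide": [0, 0, 0], "delta_rot": [0.734, -0.331, 0.974], "fingers": -1},
    {"slide": [0, 0, 0], "delta_rot": [0.734, -0.331, 0.974], "fingers": -1},
    {"slide": [0, 0, 0], "delta_rot": [0.734, -0.331, 0.974], "fingers": -1},
    {"slide": [0, 0, 0], "delta_rot": [0.734, -0.331, 0.974], "fingers": -1},
    {"slide": [0, 0, 0], "delta_rot": [0.734, -0.331, 0.974], "fingers": -1},
    {"slide": [0, 0, 0], "delta_rot": [0.734, -0.331, 0.974], "fingers": -1},
  ],
)

```text
time_s: 13.92
tcp_pos: [0.5508, 0.0001, 0.299]
eef_rot: [-134.8, 59.7, -82.3]
contact_force: [-0.8, -0.3, -1.0]
gripper_width: 0.0501
gripper_force: 20.0
```

Request:
play_rows(
  rows=[
    {"slide": [0, 0, 0], "delta_rot": [0.734, -0.331, 0.974], "fingers": -1},
    {"slide": [0, 0, 0], "delta_rot": [0.734, -0.331, 0.974], "fingers": -1},
    {"slide": [0, 0, 0], "delta_rot": [0.734, -0.331, 0.974], "fingers": -1},
    {"slide": [0, 0, 0], "delta_rot": [0.734, -0.331, 0.974], "fingers": -1},
    {"slide": [0, 0, 0], "delta_rot": [0.734, -0.331, 0.974], "fingers": -1},
    {"slide": [0, 0, 0], "delta_rot": [0.734, -0.331, 0.974], "fingers": -1},
  ],
)

```text
time_s: 14.68
tcp_pos: [0.5507, 0.0, 0.2988]
eef_rot: [-179.5, 82.0, -149.6]
contact_force: [0.9, -0.5, 0.4]
gripper_width: 0.0499
gripper_force: 20.0
```

```bash
python3 - <<'E'
from kin import *
R2=placeR(8,30); g=PEG+[0,0,.071]+.019*R2.apply([0,0,1])
ask(g+[0,0,.085],R2); print(r.get_state()["joints"], g, R2.inv().apply([0,0,1]))
E
```

```text
slide units [ 0.83  -0.845  0.02 ] rot units [-0.033  0.003  0.012] ( slide first)
[-42.851   5.987 -34.363 -95.124 -71.675  40.034] [ 0.601 -0.117  0.09 ] [-0.99  -0.    -0.139]
```

Request:
play_rows(
  rows=[
    {"slide": [0.15, -0.211, -0.003], "delta_rot": [-0.033, 0, 0], "fingers": -1},
    {"slide": [0.15, -0.211, -0.003], "delta_rot": [0, 0, 0], "fingers": -1},
    {"slide": [0.15, -0.211, -0.003], "delta_rot": [0, 0, 0], "fingers": -1},
    {"slide": [0.15, -0.211, -0.003], "delta_rot": [0, 0, 0], "fingers": -1},
    {"slide": [0, 0, 0], "delta_rot": [0, 0, 0], "fingers": -1},
  ],
)

```text
time_s: 15.3
tcp_pos: [0.6026, -0.1185, 0.2078]
eef_rot: [180.0, 81.9, -149.9]
contact_force: [-1.1, 0.4, -1.0]
gripper_width: 0.0499
gripper_force: 20.0
```

```bash
python3 - <<'E'
from kin import *
R2=placeR(8,30); g=PEG+[0,0,.071]+.019*R2.apply([0,0,1])
ask(g,R2); p,R=pose(); G=p-.019*R.apply([0,0,1])
print("cup centre expected",G+R.apply([.026*.99,0,.026*.139]))
out=[]
for n in("top","side"):
    c=r.capture(n); im=c["image"].copy(); u=proj(c,[G,PEG,PEG+[0,0,.066],KEY]); print(n,u)
    x,y=(u[1]-[70,60]).astype(int); out.append(im[y:y+130,x:x+140])
cv2.imwrite("pics/p.png",cv2.resize(np.hstack(out),None,fx=2.8,fy=2.8,interpolation=cv2.INTER_CUBIC)); 
E
```

```text
slide units [0.775 0.012 0.109] rot units [ 0.017 -0.022  0.002] ( slide first)
cup centre expected [ 0.586 -0.128  0.184]
top [[330.225 204.78 ]
 [323.087 207.758]
 [325.182 206.94 ]
 [367.871 199.526]]
side [[298.434 144.971]
 [296.883 197.184]
 [297.527 180.186]
 [290.781 159.735]]
```

View pics/p.png

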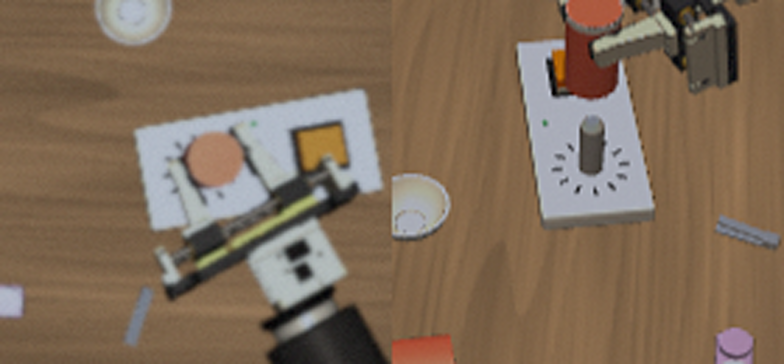

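The top view shows the cup's base facing up at (330,203), nearly over the peg. In the side view it hangs mouth-down at about (298,145), directly behind the peg column. I'll measure the offset precisely.

```bash
python3 - <<'E'
from kin import *
p,R=pose(); G=p-.019*R.apply([0,0,1]); cc=G+R.apply([.026*.99,0,.026*.139])
for n,sd in(("top",(330,203)),("side",(298,148))):
    c=r.capture(n);h=hsv(c);H,S,V=h[...,0],h[...,1],h[...,2]
    mk,ce=blob((H<11)&(S>80)&(V>50),sd,15); ys,xs=np.where(mk); print(n,mk.sum(),ce,xs.min(),xs.max(),ys.min(),ys.max())
    if n=="top": print(back(c,ce,cc[2]+.045),back(c,[[(xs.min()+xs.max())/2,(ys.min()+ys.max())/2]],cc[2]+.045))
    else:
        for y in range(ys.min(),ys.max()+1,3): x=xs[ys==y]; print(y,x.min(),x.max(),end="; ")
        print(); print("proj axis",proj(c,[cc+[0,0,.045],cc-[0,0,.045]]))
    # peg tip
    g=(S<70)&(V<150)&(V>40); y0,x0=(207,325) if n=="top" else (188,297)
E
```

```text
Traceback (most recent call last):
  File "h.py", line 13, in blob
    k=max(k,key=lambda i:s[i,4]); return l==k,ce[k]
ValueError: max() iterable argument is empty
```

```bash
python3 - <<'E'
from kin import *
p,R=pose(); G=p-.019*R.apply([0,0,1]); cc=G+R.apply([.026*.99,0,.026*.139])
for n,sd in(("top",(330,203)),("side",(298,140))):
    c=r.capture(n);im=c["image"].astype(int);h=hsv(c);print(n,h[sd[1],sd[0]],im[sd[1],sd[0]])
    mk=((h[...,0]<12)|(h[...,0]>172))&(im[...,2]-im[...,1]>45)&(im[...,1]-im[...,0]<35)
    mk,ce=blob(mk,sd,15); ys,xs=np.where(mk); print(n,mk.sum(),ce,xs.min(),xs.max(),ys.min(),ys.max())
    if n=="top": print(back(c,ce,cc[2]+.045),back(c,[[(xs.min()+xs.max())/2,(ys.min()+ys.max())/2]],cc[2]+.045))
    else:
        for y in range(ys.min(),ys.max()+1,3): x=xs[ys==y]; print(y,x.min(),x.max(),end="; ")
        print(); print("proj axis",proj(c,[cc+[0,0,.045],cc-[0,0,.045]]))
E
```

```text
top [ 11 105 168] [ 99 124 168]Traceback (most recent call last):
  File "<stdin>", line 6, in <module>
  File "h.py", line 13, in blob
    k=max(k,key=lambda i:s[i,4]); return l==k,ce[k]
ValueError: max() iterable argument is empty
```

```bash
python3 - <<'E'
from kin import *
p,R=pose(); G=p-.019*R.apply([0,0,1]); cc=G+R.apply([.026*.99,0,.026*.139])
for n,sd,th in(("top",(330,203),32),("side",(298,140),45)):
    c=r.capture(n);im=cv2.medianBlur(c["image"],3).astype(int)
    mk=(im[...,2]-im[...,1]>th); mk[:sd[1]-35]=0; mk[sd[1]+35:]=0; mk[:,:sd[0]-22]=0; mk[:,sd[0]+22:]=0
    mk,ce=blob(mk,sd,15); ys,xs=np.where(mk); print(n,mk.sum(),ce,xs.min(),xs.max(),ys.min(),ys.max())
    if n=="top": print(back(c,ce,cc[2]+.045),back(c,[[(xs.min()+xs.max())/2,(ys.min()+ys.max())/2]],cc[2]+.045))
    else:
        for y in range(ys.min(),ys.max()+1,3): x=xs[ys==y]; print(y,x.min(),x.max(),end="; ")
        print(); print("proj axis",proj(c,[cc+[0,0,.045],cc-[0,0,.045]]))
E
```

```text
top 277 [328.502 203.585] 319 338 195 212
[[ 0.588 -0.121  0.232]] [[ 0.588 -0.121  0.232]]
side 221 [297.968 139.425] 288 308 133 146
133 295 302; 136 290 306; 139 288 307; 142 289 307; 145 293 304; 
proj axis [[299.062 139.007]
 [298.067 165.63 ]]
```

```bash
python3 - <<'E'
from kin import *
T_,S_=r.capture("top"),r.capture("side")
def tri(ut,us):
    X=least_squares(lambda X:np.r_[proj(T_,X)[0]-ut,proj(S_,X)[0]-us],[.58,-.12,.1]); return X.x,X.fun
p,R=pose(); G=p-.019*R.apply([0,0,1]); cc=G+R.apply([.026*.99,0,.026*.139]); print("exp base",cc+[0,0,.045])
print("base",*tri([328.5,203.6],[297.97,139.4]))
print("tip",*tri(np.array((480,221))/3.3+[180,140],np.array((256,167))/3.3+[220,130]))
print("key",*tri([367.78,199.22],[290.5,159.64]))
im=S_["image"]; c2=cv2.resize(im[115:235,240:360],None,fx=5,fy=5,interpolation=cv2.INTER_CUBIC); cv2.imwrite("pics/p2.png",c2)
E
```

```text
exp base [ 0.585 -0.126  0.232]
base [ 0.588 -0.121  0.234] [-0.002  0.089 -0.086 -0.008]
tip [ 0.585 -0.128  0.085] [-0.001  0.032 -0.03  -0.003]
key [ 0.612 -0.255  0.041] [-0.     0.009 -0.009 -0.001]
```

View pics/p2.png

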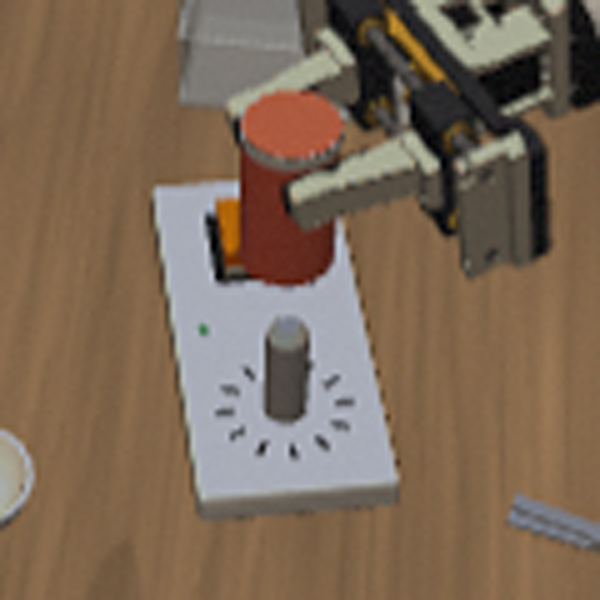

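The zoom shows the cup vertical, base up, with its centre line about over the peg tip at crop (288,325). After a correction of about 6 mm I lower it.

Request:
play_rows(
  rows=[
    {"slide": [0, -0.013, -0.037], "delta_rot": [0, 0, 0], "fingers": -1},
    {"slide": [0.1, 0, 0.014], "delta_rot": [0, 0, 0], "fingers": -1},
    {"slide": [0.1, 0, 0.014], "delta_rot": [0, 0, 0], "fingers": -1},
    {"slide": [0.1, 0, 0.014], "delta_rot": [0, 0, 0], "fingers": -1},
    {"slide": [0.1, 0, 0.014], "delta_rot": [0, 0, 0], "fingers": -1},
    {"slide": [0.1, 0, 0.014], "delta_rot": [0, 0, 0], "fingers": -1},
    {"slide": [0.1, 0, 0.014], "delta_rot": [0, 0, 0], "fingers": -1},
    {"slide": [0, 0, 0], "delta_rot": [0, 0, 0], "fingers": -1},
  ],
)

```text
time_s: 16.7
tcp_pos: [0.5975, -0.1212, 0.1181]
eef_rot: [179.4, 81.9, -150.5]
contact_force: [-0.6, 0.3, -0.5]
gripper_width: 0.0502
gripper_force: 20.0
```

Request:
play_rows(
  rows=[
    {"slide": [0.05, 0, 0.007], "delta_rot": [0, 0, 0], "fingers": -1},
    {"slide": [0.05, 0, 0.007], "delta_rot": [0, 0, 0], "fingers": -1},
    {"slide": [0.04, 0, 0.006], "delta_rot": [0, 0, 0], "fingers": -1},
    {"slide": [0.01, 0, 0.001], "delta_rot": [0, 0, 0], "fingers": -1},
    {"slide": [0, 0, 0], "delta_rot": [0, 0, 0], "fingers": -1},
  ],
)

```text
time_s: 17.32
tcp_pos: [0.5978, -0.1213, 0.0967]
eef_rot: [-179.7, 82.0, -149.6]
contact_force: [-0.7, 0.4, -0.3]
gripper_width: 0.05
gripper_force: 20.0
```

Request:
play_rows(
  rows=[
    {"slide": [0.013, 0, 0.002], "delta_rot": [0, 0, 0], "fingers": -1},
    {"slide": [0.013, 0, 0.002], "delta_rot": [0, 0, 0], "fingers": -1},
    {"slide": [0, 0, 0], "delta_rot": [0, 0, 0], "fingers": -1},
  ],
)

```text
time_s: 17.7
tcp_pos: [0.5978, -0.1213, 0.0927]
eef_rot: [-179.6, 81.9, -149.5]
contact_force: [-0.1, 0.1, -1.4]
gripper_width: 0.0501
gripper_force: 20.0
```

Request:
play_rows(
  rows=[
    {"slide": [0.009, 0, 0.001], "delta_rot": [0, 0, 0], "fingers": -1},
    {"slide": [0, 0, 0], "delta_rot": [0, 0, 0], "fingers": -1},
  ],
)

```text
time_s: 17.95
tcp_pos: [0.5978, -0.1213, 0.0914]
eef_rot: [-179.6, 81.9, -149.5]
contact_force: [0.6, 0.3, -0.4]
gripper_width: 0.0501
gripper_force: 20.0
```

Request:
play_rows(
  rows=[
    {"slide": [0.008, 0, 0.001], "delta_rot": [0, 0, 0], "fingers": -1},
    {"slide": [0, 0, 0], "delta_rot": [0, 0, 0], "fingers": -1},
  ],
)

```text
time_s: 18.2
tcp_pos: [0.5977, -0.1213, 0.0902]
eef_rot: [-179.6, 81.9, -149.5]
contact_force: [0.0, -0.5, -0.1]
gripper_width: 0.0499
gripper_force: 20.0
```

Still no contact, so I continue in steps of about 1.2 mm.

Request:
play_rows(
  rows=[
    {"slide": [0.008, 0, 0.001], "delta_rot": [0, 0, 0], "fingers": -1},
    {"slide": [0, 0, 0], "delta_rot": [0, 0, 0], "fingers": -1},
  ],
)

```text
time_s: 18.45
tcp_pos: [0.5978, -0.1213, 0.089]
eef_rot: [-179.6, 82.0, -149.5]
contact_force: [0.2, 0.4, -0.2]
gripper_width: 0.0499
gripper_force: 20.0
```

Request:
play_rows(
  rows=[
    {"slide": [0.006, 0, 0.001], "delta_rot": [0, 0, 0], "fingers": -1},
    {"slide": [0, 0, 0], "delta_rot": [0, 0, 0], "fingers": -1},
  ],
)

```text
time_s: 18.7
tcp_pos: [0.598, -0.1213, 0.0889]
eef_rot: [-179.4, 82.0, -149.3]
contact_force: [-0.5, -1.1, 5.0]
gripper_width: 0.0503
gripper_force: 20.0
```

Contact came at 5 N, at the height expected for a seated cup. I release and back out along the tool axis.

Request:
play_rows(
  rows=[
    {"slide": [0, 0, 0], "delta_rot": [0, 0, 0], "fingers": 0.2},
    {"slide": [0, 0, 0], "delta_rot": [0, 0, 0], "fingers": 0.6},
    {"slide": [0, 0, 0], "delta_rot": [0, 0, 0], "fingers": 1},
    {"slide": [0, 0, 0], "delta_rot": [0, 0, 0], "fingers": 1},
    {"slide": [0, 0, 0], "delta_rot": [0, 0, 0], "fingers": 1},
    {"slide": [0, 0, 0], "delta_rot": [0, 0, 0], "fingers": 1},
  ],
)

```text
time_s: 19.45
tcp_pos: [0.5978, -0.1213, 0.0881]
eef_rot: [-179.6, 81.9, -149.5]
contact_force: [-0.6, -0.1, -0.4]
gripper_width: 0.0874
gripper_force: 0.0
```

Request:
play_rows(
  rows=[
    {"slide": [0, 0, -0.1], "delta_rot": [0, 0, 0], "fingers": 1},
    {"slide": [0, 0, -0.15], "delta_rot": [0, 0, 0], "fingers": 1},
    {"slide": [0, 0, -0.2], "delta_rot": [0, 0, 0], "fingers": 1},
    {"slide": [-0.1, 0, -0.2], "delta_rot": [0, 0, 0], "fingers": 1},
    {"slide": [-0.2, 0, -0.1], "delta_rot": [0, 0, 0], "fingers": 0},
    {"slide": [-0.3, 0, 0], "delta_rot": [0, 0, 0], "fingers": -1},
    {"slide": [-0.3, 0, 0], "delta_rot": [0, 0, 0], "fingers": -1},
    {"slide": [-0.1, 0, 0], "delta_rot": [0, 0, 0], "fingers": -1},
  ],
)

```text
time_s: 20.45
tcp_pos: [0.5191, -0.1668, 0.2553]
eef_rot: [-177.5, 81.9, -147.4]
contact_force: [0.2, 0.3, -1.6]
gripper_width: 0.0532
gripper_force: 0.0
```

```bash
cat > k.py <<'E'
from kin import *
dy=11.1
def keyR(yaw): return Ro.from_euler("xyz",[180,0,yaw],degrees=True)
E
python3 - <<'E'
from k import *
s=r.get_state(); q=s["joints"]; p0,R0=pose(); print(p0,q)
ex=[]
for yaw in(101,-79):
    for alt in(0,1):
        h=np.array([.55,-.22,.26])
        pb,wc,wr,mg=track(q,[(p0,keyR(yaw),30,alt),(KEY+[0,0,.06],keyR(yaw),8,0),(KEY-[0,0,.007],keyR(yaw),8,0)]); print(yaw,alt,wc,wr,mg,pb[-1])
    ask(KEY+[0,0,.05],keyR(yaw),"rot")
c=r.capture("top"); t=c["image"][150:270,270:410]; 
c=r.capture("side"); cv2.imwrite("pics/r.png",cv2.resize(np.hstack([t,c["image"][110:230,230:370]]),None,fx=2.8,fy=2.8,interpolation=cv2.INTER_CUBIC))
E
```

```text
[ 0.519 -0.167  0.255] [-58.768  19.408 -24.16  -84.946 -83.613  43.561]
101 0 0.10287916245594109 3.554599323404554 1.3877787807814457e-17 [  -5.841   29.23   -13.349   -0.     -47.42  -163.15 ]
101 1 9.598226993122873 0.4851809693655646 2.842170943040401e-14 [ -0.313  26.566 -26.15   16.613 -35.569 173.66 ]
slide units [-0.698  0.492  1.102] rot units [16.571 11.885 19.166] ( rot first)
-79 0 1.3464067742586328e-19 0.19648400538204017 35.66882754229975 [ -5.841  29.23  -13.349  -0.    -47.42   16.85 ]
-79 1 498.5723309176584 10.087451408850987 1.3877787807814457e-17 [ -39.55    23.228  -38.075 -173.87    -0.11  -135.574]
slide units [ 0.698 -0.492  1.102] rot units [-11.001  15.338 -12.556] ( rot first)
```

View pics/r.png

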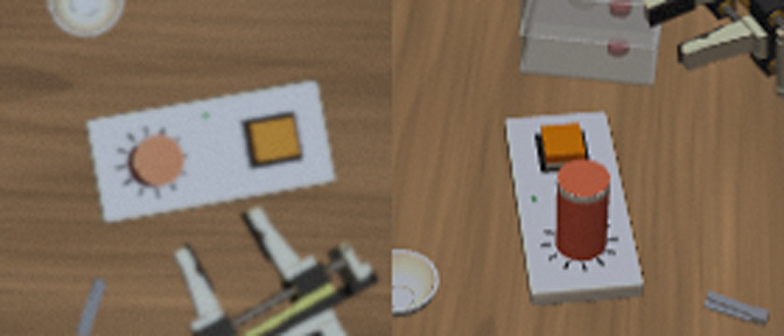

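The tumbler stands seated upside down on the peg (top crop (158,160), side crop (582,210)), clear of the fingers. Next I turn the tool down for the key.

Request:
play_rows(
  rows=[
    {"slide": [0, 0, 0], "delta_rot": [-0.688, 0.959, -0.785], "fingers": -1},
    {"slide": [0, 0, 0], "delta_rot": [-0.688, 0.959, -0.785], "fingers": -1},
    {"slide": [0, 0, 0], "delta_rot": [-0.688, 0.959, -0.785], "fingers": -1},
    {"slide": [0, 0, 0], "delta_rot": [-0.688, 0.959, -0.785], "fingers": -1},
    {"slide": [0, 0, 0], "delta_rot": [-0.688, 0.959, -0.785], "fingers": -1},
    {"slide": [0, 0, 0], "delta_rot": [-0.688, 0.959, -0.785], "fingers": -1},
    {"slide": [0, 0, 0], "delta_rot": [-0.688, 0.959, -0.785], "fingers": -1},
    {"slide": [0, 0, 0], "delta_rot": [-0.688, 0.959, -0.785], "fingers": -1},
  ],
)

```text
time_s: 21.55
tcp_pos: [0.5187, -0.1672, 0.2509]
eef_rot: [-162.5, 39.5, -102.9]
contact_force: [-0.1, 1.2, -0.5]
gripper_width: 0.0005
gripper_force: 0.0
```

Request:
play_rows(
  rows=[
    {"slide": [0, 0, 0], "delta_rot": [-0.688, 0.959, -0.785], "fingers": -1},
    {"slide": [0, 0, 0], "delta_rot": [-0.688, 0.959, -0.785], "fingers": -1},
    {"slide": [0, 0, 0], "delta_rot": [-0.688, 0.959, -0.785], "fingers": -1},
    {"slide": [0, 0, 0], "delta_rot": [-0.688, 0.959, -0.785], "fingers": -1},
    {"slide": [0, 0, 0], "delta_rot": [-0.688, 0.959, -0.785], "fingers": -1},
    {"slide": [0, 0, 0], "delta_rot": [-0.688, 0.959, -0.785], "fingers": -1},
    {"slide": [0, 0, 0], "delta_rot": [-0.688, 0.959, -0.785], "fingers": -1},
    {"slide": [0, 0, 0], "delta_rot": [-0.688, 0.959, -0.785], "fingers": -1},
  ],
)

```text
time_s: 22.55
tcp_pos: [0.5189, -0.1672, 0.2511]
eef_rot: [179.6, 0.1, -78.8]
contact_force: [0.4, -0.5, -1.0]
gripper_width: 0.0005
gripper_force: 0.0
```

```bash
python3 - <<'E'
from k import *
ask(KEY+[0,0,.03],keyR(-79),"rot")
E
```

```text
slide units [ 0.695 -0.494  1.207] rot units [0.089 0.024 0.039] ( rot first)
```

Request:
play_rows(
  rows=[
    {"slide": [0.232, -0.165, 0], "delta_rot": [0.08, 0.02, 0.04], "fingers": -1},
    {"slide": [0.232, -0.165, 0], "delta_rot": [0, 0, 0], "fingers": -1},
    {"slide": [0.232, -0.165, 0.1], "delta_rot": [0, 0, 0], "fingers": -1},
    {"slide": [0, 0, 0.25], "delta_rot": [0, 0, 0], "fingers": -1},
    {"slide": [0, 0, 0.3], "delta_rot": [0, 0, 0], "fingers": -1},
    {"slide": [0, 0, 0.3], "delta_rot": [0, 0, 0], "fingers": -1},
    {"slide": [0, 0, 0.2], "delta_rot": [0, 0, 0], "fingers": -1},
    {"slide": [0, 0, 0], "delta_rot": [0, 0, 0], "fingers": -1},
  ],
)

```text
time_s: 23.55
tcp_pos: [0.6098, -0.2546, 0.0754]
eef_rot: [179.8, 0.3, -79.2]
contact_force: [-0.0, -1.0, -0.1]
gripper_width: 0.0005
gripper_force: 0.0
```

```bash
python3 - <<'E'
from k import *
ask(KEY+[0,0,.005],keyR(-79),"rot"); print(r.get_state()["joints"])
E
```

```text
slide units [ 0.008 -0.01   0.203] rot units [ 0.049  0.069 -0.035] ( rot first)
[ -5.928  26.482 -11.146  -0.298 -52.681  16.949]
```

Request:
play_rows(
  rows=[
    {"slide": [0.008, -0.01, 0.1], "delta_rot": [0.05, 0.07, -0.03], "fingers": -1},
    {"slide": [0, 0, 0.08], "delta_rot": [0, 0, 0], "fingers": -1},
    {"slide": [0, 0, 0.033], "delta_rot": [0, 0, 0], "fingers": -1},
    {"slide": [0, 0, 0], "delta_rot": [0, 0, 0], "fingers": -1},
  ],
)

```text
time_s: 24.05
tcp_pos: [0.6146, -0.2553, 0.0478]
eef_rot: [-179.5, -0.2, -79.0]
contact_force: [-0.8, -1.2, 0.5]
gripper_width: 0.0006
gripper_force: 0.0
```

Request:
play_rows(
  rows=[
    {"slide": [0, 0, 0.008], "delta_rot": [0, 0, 0], "fingers": -1},
    {"slide": [0, 0, 0], "delta_rot": [0, 0, 0], "fingers": -1},
  ],
)

```text
time_s: 24.3
tcp_pos: [0.6149, -0.2552, 0.047]
eef_rot: [-179.5, -0.2, -79.0]
contact_force: [0.8, 0.9, 0.4]
gripper_width: 0.0007
gripper_force: 0.0
```

Request:
play_rows(
  rows=[
    {"slide": [0, 0, 0.008], "delta_rot": [0, 0, 0], "fingers": -1},
    {"slide": [0, 0, 0], "delta_rot": [0, 0, 0], "fingers": -1},
  ],
)

```text
time_s: 24.55
tcp_pos: [0.6147, -0.2552, 0.0454]
eef_rot: [-179.5, -0.2, -79.0]
contact_force: [-0.2, 0.6, 0.2]
gripper_width: 0.0004
gripper_force: 0.0
```

Request:
play_rows(
  rows=[
    {"slide": [0, 0, 0.02], "delta_rot": [0, 0, 0], "fingers": -1},
    {"slide": [0, 0, 0], "delta_rot": [0, 0, 0], "fingers": -1},
  ],
)

```text
time_s: 24.8
tcp_pos: [0.6145, -0.2551, 0.0419]
eef_rot: [-179.6, -0.1, -79.0]
contact_force: [0.3, 0.0, 0.3]
gripper_width: 0.0003
gripper_force: 0.0
```

Request:
play_rows(
  rows=[
    {"slide": [0, 0, 0.009], "delta_rot": [0, 0, 0], "fingers": -1},
    {"slide": [0, 0, 0], "delta_rot": [0, 0, 0], "fingers": -1},
  ],
)

```text
time_s: 25.05
tcp_pos: [0.6147, -0.2552, 0.0409]
eef_rot: [-179.5, -0.1, -79.0]
contact_force: [-0.7, -0.3, -0.1]
gripper_width: 0.0005
gripper_force: 0.0
```

Request:
play_rows(
  rows=[
    {"slide": [0, 0, 0.009], "delta_rot": [0, 0, 0], "fingers": -1},
    {"slide": [0, 0, 0], "delta_rot": [0, 0, 0], "fingers": -1},
  ],
)

```text
time_s: 25.3
tcp_pos: [0.6149, -0.2553, 0.0399]
eef_rot: [-179.5, -0.2, -79.0]
contact_force: [-1.3, -0.1, 3.2]
gripper_width: 0.0005
gripper_force: 1.5
```

Request:
play_rows(
  rows=[
    {"slide": [0, 0, 0.009], "delta_rot": [0, 0, 0], "fingers": -1},
    {"slide": [0, 0, 0], "delta_rot": [0, 0, 0], "fingers": -1},
  ],
)

```text
time_s: 25.55
tcp_pos: [0.6149, -0.2553, 0.0384]
eef_rot: [-179.5, -0.2, -79.0]
contact_force: [-1.5, 0.7, 2.8]
gripper_width: 0.0008
gripper_force: 1.7
```

Request:
play_rows(
  rows=[
    {"slide": [0, 0, 0.012], "delta_rot": [0, 0, 0], "fingers": -1},
    {"slide": [0, 0, 0.012], "delta_rot": [0, 0, 0], "fingers": -1},
    {"slide": [0, 0, 0.008], "delta_rot": [0, 0, 0], "fingers": -1},
    {"slide": [0, 0, 0], "delta_rot": [0, 0, 0], "fingers": -1},
    {"slide": [0, 0, 0], "delta_rot": [0, 0, 0], "fingers": -1},
  ],
)

```text
time_s: 26.18
tcp_pos: [0.6149, -0.2552, 0.0336]
eef_rot: [-179.5, -0.2, -79.0]
contact_force: [-1.0, 0.2, 5.4]
gripper_width: 0.0008
gripper_force: 2.7
```

```bash
python3 - <<'E'
from k import *
F=[];Z=[]
for i in range(8):
    c=r.capture("side"); s=r.get_state(); F.append(s["contact_force"][2]); Z.append(s["tcp_pos"][2])
print(np.mean(F),np.std(F),np.mean(Z),np.std(Z),s["time_s"])
cv2.imwrite("pics/k.png",cv2.resize(c["image"][120:230,240:360],None,fx=5,fy=5,interpolation=cv2.INTER_CUBIC))
E
```

```text
5.450607174359426 0.4088724689489681 0.03361188523074558 8.32314096360678e-06 26.575
```

Request:
play_rows(
  rows=[
    {"slide": [0, 0, 0.004], "delta_rot": [0, 0, 0], "fingers": -1},
    {"slide": [0, 0, 0], "delta_rot": [0, 0, 0], "fingers": -1},
    {"slide": [0, 0, 0], "delta_rot": [0, 0, 0], "fingers": -1},
    {"slide": [0, 0, 0], "delta_rot": [0, 0, 0], "fingers": -1},
  ],
)

```text
time_s: 27.08
tcp_pos: [0.6149, -0.2552, 0.033]
eef_rot: [-179.5, -0.2, -79.0]
contact_force: [-1.4, 1.3, 6.0]
gripper_width: 0.0001
gripper_force: 2.8
```

```bash
python3 - <<'E'
from k import *
F=[];Z=[];n=0
for i in range(12):
    c=r.capture("side"); s=r.get_state(); F.append(s["contact_force"][2]); Z.append(s["tcp_pos"][2])
print(np.mean(F),np.std(F),np.mean(Z),s["time_s"])
# side-view column just below the orange top: colours around the key's near edge
for k in(0,.007):
    e=KEY*[1,1,0]+Ro.from_euler("z",11.1,degrees=True).apply([-.012,.023,0]); print(k,proj(c,[e+[0,0,.04-k],e+[0,0,.029-k],e+[0,0,.022]]).round(1).tolist())
x=int(round(proj(c,[e+[0,0,.033]])[0][0])); y=int(proj(c,[e+[0,0,.033]])[0][1]); print(x,[(v,c["image"][v,x].tolist()) for v in range(y-4,y+9)])
t=r.capture("top"); im=cv2.medianBlur(t["image"],3).astype(int); mk=(im[...,2]-im[...,1]>32); mk[:,:300]=0; mk[:,345:]=0; mk[:185]=0; mk[230:]=0
mk,ce=blob(mk,(325,207),12); print("cup base",back(t,ce,.112))
E
```

```text
5.862896230327023 0.41754576251473524 0.033046432209042485 27.675
0 [[295.9, 164.9], [295.8, 167.7], [295.8, 169.5]]
0.007 [[295.9, 166.7], [295.8, 169.5], [295.8, 169.5]]
296 [(162, [6, 101, 180]), (163, [8, 103, 181]), (164, [9, 102, 178]), (165, [9, 101, 177]), (166, [6, 92, 165]), (167, [53, 88, 169]), (168, [68, 92, 177]), (169, [65, 91, 176]), (170, [65, 92, 176]), (171, [66, 91, 177]), (172, [64, 91, 176]), (173, [65, 90, 174]), (174, [64, 91, 175])]
cup base [[ 0.578 -0.143  0.112]]
```

```bash
python3 - <<'E'
from k import *
c=r.capture("side"); pr=proj(c,[PEG+[0,0,.09]])[0]; im=cv2.medianBlur(c["image"],3).astype(int)
print("expect base disc",pr,"edges",proj(c,[PEG+[.025,0,.09],PEG+[-.025,0,.09],PEG+[0,.025,.09],PEG+[0,-.025,.09]]).round(1).tolist())
d=im[...,2]-im[...,1]; w=cv2.imread("pics/r.png"); w=cv2.resize(w,(280,120),interpolation=cv2.INTER_AREA)[:,140:]
diff=np.abs(cv2.GaussianBlur(w,(0,0),1).astype(int)-cv2.GaussianBlur(c["image"][110:230,230:370],(0,0),1)).sum(2)
for y in range(170,206,5): print(y,np.where(d[y,280:320]>50)[0][[0,-1]]+280, diff[y-110,50:90].mean().round(1))
t=r.capture("top"); im=t["image"].astype(int); print("top red-green", proj(t,[PEG+[0,0,.09]])); 
for y in range(196,222,3): print(y,(im[y,310:346:3,2]-im[y,310:346:3,1]).tolist())
E
```

```text
expect base disc [297.771 173.713] edges [[288.2, 173.1], [307.3, 174.3], [297.2, 180.5], [298.4, 167.1]]
170 [289 306] 11.9
175 [289 307] 7.6
180 [290 290] 7.6
185 [289 306] 6.9
190 [289 304] 7.0
195 [289 305] 7.1
200 [291 303] 7.3Traceback (most recent call last):
  File "<stdin>", line 6, in <module>
IndexError: index 0 is out of bounds for axis 0 with size 0
```

From the side the tumbler hasn't moved. The key is at half-way (5.86 N, 33.0 mm). I keep holding it.

Request:
play_rows(
  rows=[
    {"slide": [0, 0, 0], "delta_rot": [0, 0, 0], "fingers": -1},
    {"slide": [0, 0, 0], "delta_rot": [0, 0, 0], "fingers": -1},
    {"slide": [0, 0, 0], "delta_rot": [0, 0, 0], "fingers": -1},
    {"slide": [0, 0, 0], "delta_rot": [0, 0, 0], "fingers": -1},
    {"slide": [0, 0, 0], "delta_rot": [0, 0, 0], "fingers": -1},
    {"slide": [0, 0, 0], "delta_rot": [0, 0, 0], "fingers": -1},
    {"slide": [0, 0, 0], "delta_rot": [0, 0, 0], "fingers": -1},
    {"slide": [0, 0, 0], "delta_rot": [0, 0, 0], "fingers": -1},
  ],
)

```text
time_s: 28.78
tcp_pos: [0.6149, -0.2553, 0.0331]
eef_rot: [-179.5, -0.2, -79.0]
contact_force: [-1.1, 1.3, 4.3]
gripper_width: 0.0005
gripper_force: 2.8
```

Request:
play_rows(
  rows=[
    {"slide": [0, 0, 0], "delta_rot": [0, 0, 0], "fingers": -1},
    {"slide": [0, 0, 0], "delta_rot": [0, 0, 0], "fingers": -1},
    {"slide": [0, 0, 0], "delta_rot": [0, 0, 0], "fingers": -1},
    {"slide": [0, 0, 0], "delta_rot": [0, 0, 0], "fingers": -1},
    {"slide": [0, 0, 0], "delta_rot": [0, 0, 0], "fingers": -1},
    {"slide": [0, 0, 0], "delta_rot": [0, 0, 0], "fingers": -1},
    {"slide": [0, 0, 0], "delta_rot": [0, 0, 0], "fingers": -1},
    {"slide": [0, 0, 0], "delta_rot": [0, 0, 0], "fingers": -1},
  ],
)

```text
time_s: 29.78
tcp_pos: [0.6149, -0.2553, 0.0331]
eef_rot: [-179.5, -0.2, -79.0]
contact_force: [-2.4, 0.4, 5.2]
gripper_width: 0.0004
gripper_force: 2.8
```

Request:
play_rows(
  rows=[
    {"slide": [0, 0, 0], "delta_rot": [0, 0, 0], "fingers": -1},
    {"slide": [0, 0, 0], "delta_rot": [0, 0, 0], "fingers": -1},
    {"slide": [0, 0, 0], "delta_rot": [0, 0, 0], "fingers": -1},
    {"slide": [0, 0, 0], "delta_rot": [0, 0, 0], "fingers": -1},
  ],
)

```text
time_s: 30.28
tcp_pos: [0.6149, -0.2553, 0.0331]
eef_rot: [-179.5, -0.2, -79.0]
contact_force: [-2.0, 1.4, 5.3]
gripper_width: 0.0001
gripper_force: 2.8
```

```bash
python3 -c "
from plant import r
s=r.get_state(); print(s['time_s'],s['tcp_pos'],s['contact_force']); print(r.close_job())"
```

```text
30.275 [ 0.61490891 -0.25526575  0.03307733] [-1.96145879  1.38160372  5.31326899]
the job is handed in; nothing more can be done
None
```

The tumbler is seated upside down on the peg and released, and I handed the job in at 30.3 s with the fingers still holding the key at about half-way (33.1 mm fingertip height, held about 3 s).

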